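# Roll a bottle into the labelling cradle

### The arm

A 7-joint arm with a two-finger parallel gripper is mounted at the origin on the work surface. World frame = base frame: x ahead of the robot, y to its left, z up, the work surface at z = 0. Lengths are in m, angles in rad, forces in N, time in s.
With the tool pointing down it reaches from about 0.425 to 0.875 m from the base axis. Payload 4.7 kg.
Tool frame: the origin (TCP) lies at the very end of the fingers, on their centre line; the grasp point (between the pads) lies 19 mm behind it; z points along the fingers, y is the line along which they close (so a half turn about z gives the same grasp; the last joint's range is limited). The gripper opens to 87 mm and grips with 3 to 60 N. Pads are 19 mm wide; open, the fingers measure 117 mm over their backs; the gripper's body (75 mm by 190 mm) begins 51 mm behind the grasp point.
Start: joints at [1.306, 0.321, -0.07, 1.45, 0.023, 1.371, -0.057], TCP at [0.179, -0.625, 0.223] pointing down, gripper open.
Joint ranges: [-2.86, 2.86], [-0.3, 2.09], [-1.38, 1.24], [0.06, 2.45], [-1.56, 4.7], [0.09, 2.05], [-2.69, 2.69]. Speed limits (rad/s): [2.57, 2.57, 3.14, 3.14, 3.14, 3.14, 3.14].

### API

Orientations are given as a rotation vector (axis times angle).
In Python, from bench import ctrl, vision gives the robot as it stands.
- The arm moves only by the tool jog_arm, never from a script. Its argument "increments" is a list of rows, each an object of numbers: "tx", "ty", "tz": the shift along the tool's x, y, z in mm; "wx", "wy", "wz": the turn, a rotation vector about the tool's x, y, z in rad; "gripper": the opening, from 0 (shut) to 1 (fully open). In form: [{"tx": .., "ty": .., "tz": .., "wx": .., "wy": .., "wz": .., "gripper": ..}, ...]. A call has exactly 5 rows; each row is the pose to reach, as a shift and turn from the pose commanded when the call began, along the tool's axes at that moment; what a row does not reach only later rows make up. A row lasts 1/12 s, in which the tool goes at most 41.7 mm and 7.16 degrees, less where a joint would pass 70% of its speed; a pose out of reach is approached as far as the arm can. A call with a gripper value outside its range is refused whole. The fingers move at their own pace and stop on an object; "grip_force" is the grip in N (left out, the last holds). Time passes only in rows, so rows that repeat a pose let the fingers close, or fill a call up. It gives the time, the measured TCP pose, the force, the opening and the grip force at its end, in the units of the state.
- ctrl.get_state(): the state, without advancing time (a new reading comes with each control period).
- vision.get_image(name): name is "side" or "top" or "wrist"; returns a dict with "color" (420x560x3 uint8, blue, green, red), "fx", "fy", "cx", "cy" (pixels), "k1" (the pictures are not rectified: a ray, as slopes to the right and down, at radius r is drawn at 1 + k1 r^2 times it, then the intrinsics apply), "extrinsics" (4x4, takes a point from world to camera coordinates). Camera axes: x right, y down, z forward; pixel columns grow to the right and rows downward; lengths in m; the calibration is good to about 2 mm. A picture is of the moment at which its call begins. There is no depth.
- ctrl.close_job(): hands the job in; it is judged then, once.
Trained networks look in the newest picture that a camera, given by its name, has taken for a name from the list of things; names that differ only in an ending like _2 or _b are one class to them, and where a whole thing is asked for, a point or a joint stands for the part that bears it (a point fixed in the world has none). Each returns a list of dicts, best first, with "conf" (0 to 1); they miss things now and then, are a little off and sometimes report something else, mostly with a low value. They report only what shows in the picture. A call takes as long as a camera call. They do not tell look-alikes from the thing itself.
- vision.spot_in(camera, thing): "bbox" ([left, top, right, bottom] in pixels, round what is visible of it).
The state is a dict: "time": time; "joint_positions": joint angles; "qd": joint speeds; "joint_torque": joint torques, N m; "position": TCP position; "tool_rot": TCP orientation; "ft_force": force on the tool from outside, world axes, zero at the start; "torque": the same for the moment, N m; "grip_width": opening from 0.0 (shut) to 1.0 (fully open); "grip_force": force on a finger pad.
Only numpy, scipy, OpenCV 4.12 (cv2) and the standard library are available. Lean on these libraries where they do the work, as an engineer would, in place of code of your own. Each camera call takes 0.05 s, during which the arm holds its last target. There are 200 camera calls.

### The job

Roll the unlabelled amber bottle that lies on the counter along on its side, up the ramp and into the V of the labelling cradle, then push it lengthwise until its base is fully home against the cradle's end stop. Do it gently, only by pushing with the fingers: never pinch the bottle, pick it up, carry it or tip it on end, and leave everything else on the counter where it stands. Finish with the bottle lying still in the V and the hand clear of it.

Things in the scene. Friction and masses are not known exactly. Their poses are not given: they have to be found in the camera images.
- bottle: the bottle to roll: capped amber glass, no label, the only one lying down; about 0.35 kg. Body 60 mm in diameter, 100 mm long, then shoulder and neck 26 mm, then white cap 24 mm long, 29 mm in diameter. Origin on its axis at mid-body, 30 mm above the counter at the start. Own x axis runs from cap to base (base +50 mm, cap top -100 mm); y and z turn as it rolls, z is up at the start
- base_end (a point): centre of the bottle's flat base (x = +50 mm on the bottle's axis), 60 mm in diameter. At the start the base is at the end-stop end, 20 to 70 mm short of the stop measured along the V, and the bottle lies within 0.25 rad of parallel to the V
- cap_end (a point): centre of the top of the bottle's cap (x = -100 mm on the bottle's axis). At the start the bottle lies on the counter on the ramp side (-y) of the cradle, its axis 200 to 310 mm from the V. Left alone on the level it stops rolling within some millimetres; on the ramp it rolls back down
- cradle: labelling cradle, bare metal, fixed. Origin on the counter under the V's bottom line, midway along it. x axis along the V (x = -80 to +80 mm, cap end -x open) to the end stop; +y is the way a bottle rolls in. Profile, y/height in mm: ramp -90/0 to -20/9, flat lip to -16/9, V front face to 0/1.5 (25 deg), rear face to 34/17 (25 deg), rear guard 56 high; label roll at y 65 to 155, 105 high
- seat (a point): where the origin of bottle lies when the bottle is seated, in both faces of the V with its base against the stop: x = 30, y = 0, z = 34.6 mm in the cradle's frame (axes as cradle)
- stop (a point): middle of the end stop's working face: x = 80, y = 0, z = 34.6 mm in the cradle's frame (axes as cradle). The stop is an upright steel plate 6 mm thick, y = -25 to +39 mm, 56 mm high, that faces down the V
- lip (a point): middle of the lip's top: x = 0, y = -18, z = 9 mm in the cradle's frame (axes as cradle)
- upright_a: a labelled amber bottle standing upright beyond the cradle, 60 mm across, 150 mm tall; origin at the centre of its underside
- upright_b: a second labelled amber bottle standing upright beyond the cradle, 60 mm across, 150 mm tall; origin at the centre of its underside
- jar: a short round white ointment jar, 58 mm across, 50 mm tall; origin at the centre of its underside
- carton: a medicine carton lying flat, 45 x 120 x 35 mm (x, y, z); origin at the centre of its underside
- small_carton: a small medicine carton lying flat, 40 x 70 x 25 mm (x, y, z); origin at the centre of its underside
- spare_cap: a loose metal bottle cap, 31 mm across, 14 mm tall; origin at the centre of its underside
- measure: an open steel measuring cup, 74 mm across the rim, 95 mm tall; origin at the centre of its underside
- mortar: a white ceramic mortar with its pestle leaning in it, 112 mm across, 100 mm tall; origin at the centre of its underside
Not all that is in view belongs to the job. What is shaped like the bottle but pink, purple or red is not meant.

How it is judged:
On the way:
1. the bottle has rolled on its side by at least 70 degrees before it reaches the V (angle between bottle's own z axis and vertical above 1.2 rad and y of bottle in the frame of cradle below -0.03 m), for 0.03 s.
At the end, for the whole second after the job is handed in: the bottle lies still in the V of the cradle (axis within 4 mm of the seated line in height and sideways and within 0.06 rad of parallel), its base within 4 mm of the end stop, and nothing touches it but the cradle (x of base_end in the frame of stop between -0.004 and 0.003 m and y of bottle in the frame of seat between -0.004 and 0.004 m and z of bottle in the frame of seat between -0.004 and 0.004 m and angle between the x axis of bottle and the x axis of cradle, either way round below 0.06 rad and linear speed of bottle below 0.01 m/s).
It fails at once if the bottle is picked up or carried: its underside more than 12 mm above the counter before the ramp, or more than 12 mm above the lip anywhere ((y of bottle in the frame of cradle below -0.095 m and height (world z) of bottle above 0.042 m) or height (world z) of bottle above 0.051 m).
It fails at once if the bottle is tipped on end (its axis more than 20 degrees from level) (angle between bottle's own x axis and vertical below 1.22 rad or angle between bottle's own x axis and vertical above 1.92 rad).
It fails at once if the fingers press the bottle harder than 35 N (pinched or rammed) (contact force between the fingers and bottle above 35 N).
It fails at once if something else on the counter is shifted by more than 15 mm or knocked over (distance of any of upright_a, upright_b, jar, carton, small_carton, spare_cap, measure, mortar from where it was at the start of the episode above 0.015 m or angle between any of upright_a, upright_b, jar, carton, small_carton, spare_cap, measure, mortar's own z axis and vertical above 0.3 rad).
It also fails if it takes over 58 s, if anything falls off the work surface, if the arm or the gripper's body presses on something with over 40 N, if the wrist force passes 120 N, or if a joint passes its speed limit or range.

## Working session

There is one attempt and no reset: what is moved stays moved. The work goes in short steps, Python scripts to look and compute and a tool call to move; the robot and the scene stay as the last step left them, time stands still between calls to the robot, and variables do not carry over. Pictures are saved under pics/ and viewed, at most 13 in all, crops included, and the job is handed in when it is done.

Besides the shell and the picture viewer there is one more tool, called after "Emit:" by a JSON object that holds its "fn" and its "kwargs". jog_arm: Moves the arm, as the interface text tells. Its arguments: {"type":"object","properties":{"increments":{"type":"array"},"grip_force":{"type":"number"}},"required":["increments"]}

```bash
mkdir -p pics; cat > h.py <<'E'
import numpy as np, cv2
from bench import ctrl, vision
def K(im): return np.array([[im["fx"],0,im["cx"]],[0,im["fy"],im["cy"]],[0,0,1.]])
def px2w(im,uv,z):
    """pixel(s) -> world points on plane height z"""
    uv=np.array(uv,float).reshape(-1,2)
    d=(uv-[im["cx"],im["cy"]])/[im["fx"],im["fy"]]
    s=d.copy()
    for _ in range(20): s=d/(1+im["k1"]*(s**2).sum(1,keepdims=True))
    E=np.array(im["extrinsics"]); R,t=E[:3,:3],E[:3,3]
    c=-R.T@t; r=np.c_[s,np.ones(len(s))]@R
    return c+r*((z-c[2])/r[:,2])[:,None]
def w2px(im,P):
    P=np.array(P,float).reshape(-1,3); E=np.array(im["extrinsics"])
    q=P@E[:3,:3].T+E[:3,3]; s=q[:,:2]/q[:,2:]
    s=s*(1+im["k1"]*(s**2).sum(1,keepdims=True))
    return s*[im["fx"],im["fy"]]+[im["cx"],im["cy"]]
E
python3 - <<'E'
from h import *
for c in ["top","side"]:
    im=vision.get_image(c); cv2.imwrite(f"pics/{c}0.png",im["color"])
    E=np.array(im["extrinsics"]); print(c,-E[:3,:3].T@E[:3,3],E[2,:3])
    for n in ["bottle","cradle","stop","base_end","cap_end","lip","seat","spare_cap"]:
        print(n,[([round(float(v)) for v in d["bbox"]],round(d["conf"],2)) for d in vision.spot_in(c,n)][:4])
print(ctrl.get_state())
E
```

```text
top [0.18923151 0.02423943 1.54319799] [ 0.17324942 -0.00447168 -0.98486783]
bottle [([374, 282, 387, 334], 0.91), ([397, 224, 430, 270], 0.87), ([299, 229, 343, 252], 0.63), ([300, 152, 320, 201], 0.56)]
cradle [([193, 147, 273, 206], 0.64)]
stop [([189, 144, 272, 209], 0.95), ([271, 223, 280, 232], 0.21)]
base_end [([155, 259, 206, 278], 0.97), ([393, 229, 429, 268], 0.87), ([371, 281, 390, 333], 0.66), ([298, 230, 345, 251], 0.58)]
cap_end [([297, 152, 319, 195], 0.88), ([369, 281, 390, 334], 0.74), ([296, 228, 345, 256], 0.73), ([396, 227, 432, 272], 0.66)]
lip [([192, 144, 270, 206], 0.67)]
seat [([191, 144, 273, 206], 0.8)]
spare_cap []
side [0.17925517 0.70999879 0.72452982] [ 0.3016806  -0.67810082 -0.67020004]
bottle [([358, 125, 398, 156], 0.91), ([302, 294, 339, 375], 0.85), ([332, 166, 358, 213], 0.76), ([248, 161, 298, 189], 0.73)]
cradle [([241, 162, 298, 190], 0.58), ([181, 212, 275, 295], 0.57)]
stop [([179, 211, 278, 300], 0.69)]
base_end [([303, 293, 336, 369], 0.87), ([401, 161, 456, 180], 0.86), ([243, 163, 298, 191], 0.79), ([333, 166, 359, 213], 0.78)]
cap_end [
[... 327 characters left out ...]
rray([ 1.30608537,  0.32099637, -0.07007406,  1.45049452,  0.02261035,
        1.37079107, -0.05688597]), 'qd': array([-5.88362280e-04,  5.66607522e-04, -8.28576666e-05, -1.10576669e-03,
       -1.27634271e-03,  3.62871559e-04,  1.34589364e-03]), 'joint_torque': array([-3.33305670e-04, -4.91087830e+01, -4.03190274e-01, -3.12769568e+01,
       -6.35688147e-02,  3.34948534e-02,  1.23575185e-05]), 'position': array([ 0.1788525 , -0.62493678,  0.22259144]), 'tool_rot': array([ 3.11100780e+00,  4.36539424e-01, -7.41576516e-05]), 'ft_force': array([-0.10761313,  0.69842229, -0.60364765]), 'torque': array([-0.00756402, -0.02006831, -0.00685026]), 'grip_force': 0.0, 'grip_width': 0.9995624723043862}
```

View pics/top0.png

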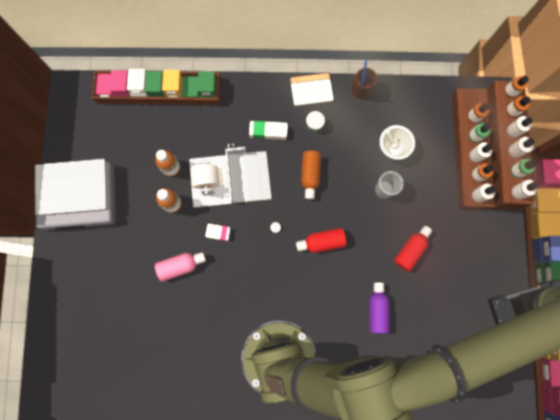

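View pics/side0.png

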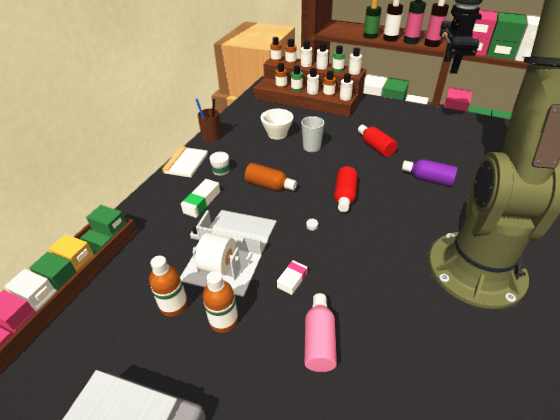

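The pictures show the same things in both views. Bottle-shaped candidates in the top view are:
- amber at (311,174), cap at (310,193)
- red at (326,241)
- red at (413,248)
- purple at (380,308)
- pink at (178,266)
- labelled amber, standing, at (167,160) and (168,200)

I choose the amber bottle lying at (311,174). The cradle is at (250,175), with its ramp on the right and its stop near (237,148). Next is a close crop and a measurement.

```bash
python3 - <<'E'
from h import *
im=vision.get_image("top"); a=im["color"]
c=cv2.resize(a[110:260,180:340],None,fx=5,fy=5,interpolation=cv2.INTER_CUBIC)[:600]; 
c=cv2.resize(a[130:245,180:335],None,fx=5,fy=5,interpolation=cv2.INTER_CUBIC); cv2.imwrite("pics/crop1.png",c)
hsv=cv2.cvtColor(a,cv2.COLOR_BGR2HSV)
m=((hsv[...,0]<15)&(hsv[...,1]>150)&(hsv[...,2]>70)).astype(np.uint8)
m[:, :285]=0; m[:,340:]=0; m[:140]=0; m[205:]=0
ys,xs=np.nonzero(m); print(xs.min(),xs.max(),ys.min(),ys.max())
P=px2w(im,np.c_[xs,ys],0.03)[:,:2]; mu=P.mean(0); w,v=np.linalg.eigh(np.cov((P-mu).T)); ax=v[:,1]*np.sign(v[0,1])
s=(P-mu)@ax; t=(P-mu)@[-ax[1],ax[0]]; print(mu,ax,np.percentile(s,[0,1,99,100]),np.percentile(t,[0,2,98,100]))
print(px2w(im,[[311,152],[310,198],[240,150],[270,200]],0.0))
for n in ["jar","carton","small_carton","spare_cap","measure","mortar","upright_a"]:
    print(n,[([round(float(v)) for v in d["bbox"]],round(d["conf"],2),px2w(im,[(d["bbox"][0]+d["bbox"][2])/2,(d["bbox"][1]+d["bbox"][3])/2],.02)[0].round(3)) for d in vision.spot_in("top",n)][:2])
w=vision.get_image("wrist"); E=np.array(w["extrinsics"]); R=cv2.Rodrigues(ctrl.get_state()["tool_rot"])[0]
print("wrist cam in tool",R.T@(-E[:3,:3].T@E[:3,3]-ctrl.get_state()["position"]),(E[:3,:3]@R).round(2),w["fx"]); print(R.round(3))
E
```

```text
301 320 151 188
[ 0.59811624 -0.09786605] [ 0.99883181 -0.04832199] [-0.06196089 -0.05958109  0.06014589  0.06152003] [-0.02970604 -0.02840578  0.02811028  0.02966582]
[[ 0.66445863 -0.10143902  0.        ]
 [ 0.50863462 -0.09809642  0.        ]
 [ 0.66777117  0.13412598  0.        ]
 [ 0.50009298  0.0321553   0.        ]]
jar [([307, 111, 324, 136], 0.74, array([ 0.757, -0.114,  0.02 ]))]
carton [([252, 123, 284, 138], 0.94, array([0.73 , 0.043, 0.02 ])), ([191, 145, 272, 207], 0.62, array([0.573, 0.158, 0.02 ]))]
small_carton [([204, 222, 230, 240], 0.66, array([0.394, 0.198, 0.02 ]))]
spare_cap [([272, 224, 280, 235], 0.6, array([0.401, 0.013, 0.02 ])), ([300, 154, 322, 201], 0.48, array([ 0.573, -0.099,  0.02 ]))]
measure [([376, 171, 404, 198], 0.91, array([ 0.553, -0.356,  0.02 ]))]
mortar [([381, 126, 413, 160], 0.84, array([ 0.693, -0.385,  0.02 ]))]
upright_a [([154, 151, 182, 176], 0.9, array([0.612, 0.365, 0.02 ])), ([159, 186, 181, 211], 0.56, array([0.495, 0.354, 0.02 ]))]
wrist cam in tool [ 0.07008874 -0.00051546 -0.16238526] [[ 0.    1.    0.  ]
 [-0.97  0.   -0.26]
 [-0.26  0.    0.97]] 332.96131641355754
[[ 0.961  0.275 -0.   ]
 [ 0.275 -0.961 -0.   ]
 [-0.     0.    -1.   ]]
```

View pics/crop1.png

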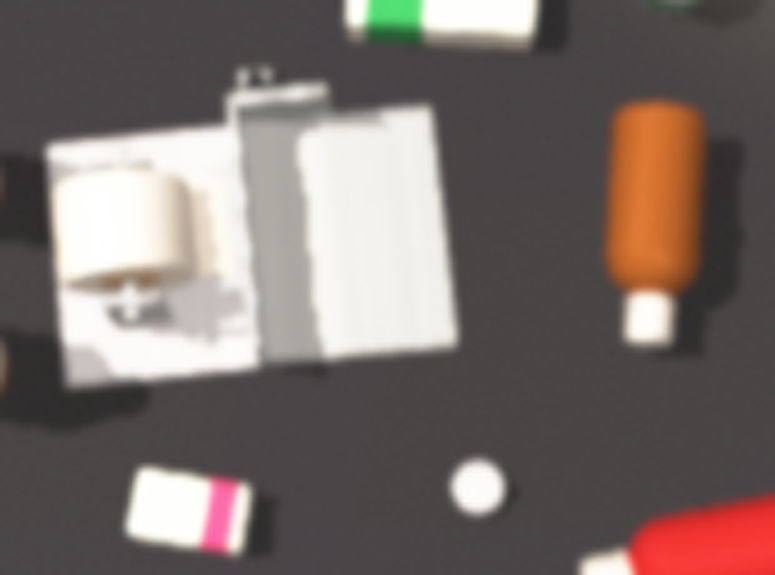

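The crop shows plain amber glass with a white cap: base edge at (657,105), cap at (648,343). The cradle ramp's edge runs (432,105)–(457,347), with the stop on top near (278,95). This is the right bottle, base towards the stop. Next I fit the cradle pose.

```bash
python3 - <<'E'
from h import *
from scipy.optimize import least_squares
im=vision.get_image("top")
uv=np.array([[432,105],[457,347],[327,86],[229,95]],float); uv=(uv+.5)/5-.5+[180,130]
M=np.array([[80,-90,0],[-80,-90,0],[86,-25,56],[86,39,56]])/1e3
def T(p,M): c,s=np.cos(p[2]),np.sin(p[2]); return M@np.array([[c,-s,0],[s,c,0],[0,0,1]]).T+[p[0],p[1],0]
r=least_squares(lambda p:(w2px(im,T(p,M))-uv).ravel(),[.58,.09,0.1]); p=r.x; print(p,r.fun.round(2)); np.save("cr.npy",p)
def inv(P): c,s=np.cos(p[2]),np.sin(p[2]); d=np.array(P)[:2]-p[:2]; return np.array([c*d[0]+s*d[1],-s*d[0]+c*d[1]])
# bottle ends: base and cap from crop
b=px2w(im,(np.array([[656,103],[648,346]])+.5)/5-.5+[180,130],.03); print("base,cap",b)
ax=np.array([0.99883181,-0.04832199]); print("bottle yaw",np.arctan2(ax[1],ax[0]),"mid-body in cradle*",inv(b[0,:2]-.05*ax),"base",inv(b[0]),"cap",inv(b[1]))
d=im["color"].copy(); d=cv2.resize(d[130:245,180:335],None,fx=5,fy=5,interpolation=cv2.INTER_CUBIC)
for L in [[[80,-90,0],[-80,-90,0]],[[80,-20,9],[-80,-20,9]],[[80,0,1.5],[-80,0,1.5]],[[80,34,17],[-80,34,17]],[[80,-25,56],[80,39,56],[86,39,56],[86,-25,56],[80,-25,56]],[[-80,-90,0],[-80,-20,9],[-80,0,1.5],[-80,34,17]]]:
    q=(w2px(im,T(p,np.array(L)/1e3))-[180,130]+.5)*5-.5
    cv2.polylines(d,[q.round().astype(int)],False,(0,0,255),1)
cv2.imwrite("pics/fit.png",d)
E
```

```text
[0.57372982 0.12799246 0.1225087 ] [-0.18  0.82  0.03 -0.56  0.23 -0.25 -0.08  0.02]
base,cap [[ 0.66130057 -0.09834922  0.03      ]
 [ 0.49977897 -0.09316039  0.03      ]]
bottle yaw -0.04834081522860521 mid-body in cradle* [ 0.00998287 -0.22684567] base [ 0.0592549  -0.23534665] cap [-0.10042204 -0.21045837]
```

View pics/fit.png

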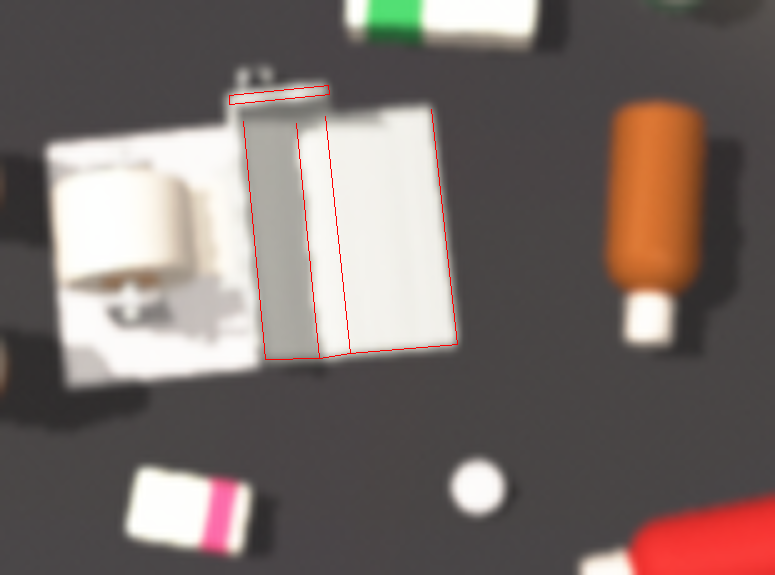

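The overlay matches the cradle, whose pose is (0.574, 0.128) with yaw 0.1225. The bottle's mid-body is near (0.605, -0.097), about 27 mm short of the stop. I'm moving behind it now.

Emit:
{"fn": "jog_arm", "kwargs": {"increments": [{"tx": 34,"ty": -20},{"tx": 68,"ty": -40},{"tx": 102,"ty": -61},{"tx": 136,"ty": -81},{"tx": 170,"ty": -101,"gripper": 0.575}]}}

```text
validation failed for argument at $.in...
```

Emit:
{"fn": "jog_arm", "kwargs": {"increments": [{"tx": 34,"ty": -20},{"tx": 68,"ty": -40},{"tx": 102,"ty": -61},{"tx": 136,"ty": -81},{"tx": 170,"ty": -101,"gripper": 0.575}]}}

```text
validation failed for argument at $.in...
```

Emit:
{"fn": "jog_arm", "kwargs": {"increments": [{"tx": 34,"ty": -20,"wz": -0.12},{"tx": 68,"ty": -40,"wz": -0.24},{"tx": 102,"ty": -61,"wz": -0.36},{"tx": 136,"ty": -81,"wz": -0.48},{"tx": 170,"ty": -101,"wz": -0.6,"gripper": 0.575}]}}

```text
validation failed for argument at $.in...
```

```bash
cat > go.py <<'E'
import sys
from h import *
from scipy.spatial.transform import Rotation as Ro
p=np.load("cr.npy"); c,s=np.cos(p[2]),np.sin(p[2]); C=np.array([[c,-s,0],[s,c,0],[0,0,1]])
st=ctrl.get_state(); R=Ro.from_rotvec(st["tool_rot"]).as_matrix()
q=C.T@(st["position"]-[p[0],p[1],0]); print("t",st["time"],"tcp cradle mm",(q*1e3).round(1),"F",(C.T@st["ft_force"]).round(2),"grip",round(st["grip_width"],3))
if len(sys.argv)>3:
    g=np.array(sys.argv[1:4],float)/1e3
    Rg=C@np.array([[0,1,0],[1,0,0],[0,0,-1.]])
    print("t mm",(R.T@C@(g-q)*1e3).round(1),"w",Ro.from_matrix(R.T@Rg).as_rotvec().round(3))
E
python3 go.py 8 -290 150
```

```text
t 1.4 tcp cradle mm [-483.9 -699.   222.6] F [ 0.27 -0.54  0.49] grip 1.002
t mm [ 549.6 -327.5   72.5] w [ 0.     0.    -1.415]
```

Emit:
{"fn": "jog_arm", "kwargs": {"increments": [{"tx": 34,"ty": -20,"tz": 0,"wx": 0,"wy": 0,"wz": 0,"gripper": 0.575},{"tx": 68,"ty": -40,"tz": 0,"wx": 0,"wy": 0,"wz": 0,"gripper": 0.575},{"tx": 102,"ty": -61,"tz": 0,"wx": 0,"wy": 0,"wz": 0,"gripper": 0.575},{"tx": 136,"ty": -81,"tz": 0,"wx": 0,"wy": 0,"wz": 0,"gripper": 0.575},{"tx": 170,"ty": -101,"tz": 0,"wx": 0,"wy": 0,"wz": 0,"gripper": 0.575}]}}

```text
time: 1.82
position: [0.3155, -0.4796, 0.2228]
tool_rot: [3.111, 0.436, 0.0]
ft_force: [0.0, -0.4, -0.7]
grip_width: 0.707
grip_force: 0.0
```

Emit:
{"fn": "jog_arm", "kwargs": {"increments": [{"tx": 34,"ty": -20,"tz": 0,"wx": 0,"wy": 0,"wz": 0,"gripper": 0.575},{"tx": 68,"ty": -40,"tz": 0,"wx": 0,"wy": 0,"wz": 0,"gripper": 0.575},{"tx": 102,"ty": -61,"tz": 0,"wx": 0,"wy": 0,"wz": 0,"gripper": 0.575},{"tx": 136,"ty": -81,"tz": 0,"wx": 0,"wy": 0,"wz": 0,"gripper": 0.575},{"tx": 170,"ty": -101,"tz": 0,"wx": 0,"wy": 0,"wz": 0,"gripper": 0.575}]}}

```text
time: 2.23
position: [0.4512, -0.3356, 0.223]
tool_rot: [3.11, 0.436, 0.001]
ft_force: [0.5, -0.6, -0.2]
grip_width: 0.578
grip_force: 0.0
```

Emit:
{"fn": "jog_arm", "kwargs": {"increments": [{"tx": 34,"ty": -20,"tz": 0,"wx": 0,"wy": 0,"wz": -0.12,"gripper": 0.575},{"tx": 68,"ty": -40,"tz": 0,"wx": 0,"wy": 0,"wz": -0.24,"gripper": 0.575},{"tx": 102,"ty": -61,"tz": 0,"wx": 0,"wy": 0,"wz": -0.36,"gripper": 0.575},{"tx": 136,"ty": -81,"tz": 0,"wx": 0,"wy": 0,"wz": -0.48,"gripper": 0.575},{"tx": 170,"ty": -101,"tz": 0,"wx": 0,"wy": 0,"wz": -0.6,"gripper": 0.575}]}}

```text
time: 2.65
position: [0.5869, -0.1918, 0.2229]
tool_rot: [2.839, 1.344, 0.001]
ft_force: [0.8, -0.6, -0.0]
grip_width: 0.576
grip_force: 0.0
```

Emit:
{"fn": "jog_arm", "kwargs": {"increments": [{"tx": 0,"ty": 0,"tz": 0,"wx": 0,"wy": 0,"wz": -0.12,"gripper": 0.575},{"tx": 0,"ty": 0,"tz": 0,"wx": 0,"wy": 0,"wz": -0.24,"gripper": 0.575},{"tx": 0,"ty": 0,"tz": 0,"wx": 0,"wy": 0,"wz": -0.36,"gripper": 0.575},{"tx": 0,"ty": 0,"tz": 0,"wx": 0,"wy": 0,"wz": -0.48,"gripper": 0.575},{"tx": 0,"ty": 0,"tz": 0,"wx": 0,"wy": 0,"wz": -0.6,"gripper": 0.575}]}}

```text
time: 3.07
position: [0.5858, -0.1932, 0.2225]
tool_rot: [2.315, 2.124, -0.0]
ft_force: [-0.4, -0.1, 0.2]
grip_width: 0.575
grip_force: 0.0
```

```bash
python3 go.py 8 -290 22
```

```text
t 3.0667 tcp cradle mm [ -27.2 -320.3  222.5] F [-0.38 -0.1   0.25] grip 0.575
t mm [ 37.   28.2 200.5] w [-0.     0.    -0.208]
```

Emit:
{"fn": "jog_arm", "kwargs": {"increments": [{"tx": 12,"ty": 10,"tz": 20,"wx": 0,"wy": 0,"wz": -0.1,"gripper": 0.575},{"tx": 25,"ty": 20,"tz": 40,"wx": 0,"wy": 0,"wz": -0.208,"gripper": 0.575},{"tx": 37,"ty": 28,"tz": 70,"wx": 0,"wy": 0,"wz": -0.208,"gripper": 0.575},{"tx": 37,"ty": 28,"tz": 100,"wx": 0,"wy": 0,"wz": -0.208,"gripper": 0.575},{"tx": 37,"ty": 28,"tz": 130,"wx": 0,"wy": 0,"wz": -0.208,"gripper": 0.575}]}}

```text
time: 3.48
position: [0.6178, -0.1576, 0.0916]
tool_rot: [2.086, 2.348, 0.002]
ft_force: [0.4, -1.6, 0.9]
grip_width: 0.574
grip_force: 0.0
```

```bash
python3 - <<'E'
from h import *
im=vision.get_image("wrist"); cv2.imwrite("pics/w1.png",im["color"])
E
python3 go.py 8 -290 22
```

```text
t 3.5333 tcp cradle mm [   4.2 -288.4   84.5] F [-3.05 -0.57 -4.87] grip 0.578
t mm [-1.8  4.4 62.5] w [-0.009 -0.004 -0.005]
```

View pics/w1.png

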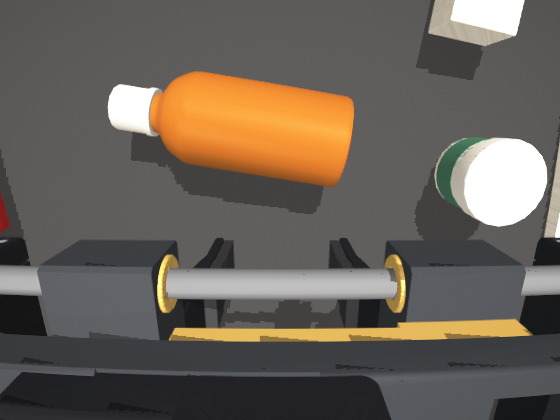

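The wrist view shows the bottle clear of the fingers: base at about (343,141), cap at (112,107), jar at (497,180). The fingers are at columns 215 and 350.

```bash
python3 - <<'E'
from h import *
im=vision.get_image("wrist"); p=np.load("cr.npy"); c,s=np.cos(p[2]),np.sin(p[2])
P=px2w(im,[[343,141],[195,116],[112,107],[497,180]],.03); print(P.round(4)); print((((P[:,:2]-p[:2])@np.array([[c,-s],[s,c]]))*1e3).round(1))
E
python3 go.py 8 -290 22
```

```text
[[ 0.645  -0.0961  0.03  ]
 [ 0.5492 -0.0915  0.03  ]
 [ 0.4948 -0.0914  0.03  ]
 [ 0.7538 -0.1081  0.03  ]]
[[  43.4 -231.1]
 [ -51.2 -214.8]
 [-105.1 -208.1]
 [ 149.8 -256.3]]
t 3.5833 tcp cradle mm [   4. -289.   87.] F [-1.16  0.14 -0.19] grip 0.577
t mm [-1.2  4.6 65. ] w [-0.009 -0.004 -0.006]
```

Emit:
{"fn": "jog_arm", "kwargs": {"increments": [{"tx": 0,"ty": -1,"tz": 15,"wx": 0,"wy": 0,"wz": 0,"gripper": 0.575},{"tx": 0,"ty": -2,"tz": 32,"wx": 0,"wy": 0,"wz": 0,"gripper": 0.575},{"tx": 0,"ty": -3,"tz": 48,"wx": 0,"wy": 0,"wz": 0,"gripper": 0.575},{"tx": 0,"ty": -4,"tz": 62,"wx": 0,"wy": 0,"wz": 0,"gripper": 0.575},{"tx": 0,"ty": -4,"tz": 67,"wx": 0,"wy": 0,"wz": 0,"gripper": 0.575}]}}

```text
time: 4.0
position: [0.6124, -0.16, 0.0248]
tool_rot: [-2.089, -2.345, 0.002]
ft_force: [0.9, 0.2, 0.2]
grip_width: 0.575
grip_force: 0.0
```

Emit:
{"fn": "jog_arm", "kwargs": {"increments": [{"tx": 4,"ty": 0,"tz": 0,"wx": 0,"wy": 0,"wz": 0,"gripper": 0.575},{"tx": 9,"ty": 0,"tz": 0,"wx": 0,"wy": 0,"wz": 0,"gripper": 0.575},{"tx": 14,"ty": 0,"tz": 0,"wx": 0,"wy": 0,"wz": 0,"gripper": 0.575},{"tx": 19,"ty": 0,"tz": 0,"wx": 0,"wy": 0,"wz": 0,"gripper": 0.575},{"tx": 24,"ty": 0,"tz": 0,"wx": 0,"wy": 0,"wz": 0,"gripper": 0.575}]}}

```text
time: 4.42
position: [0.6111, -0.1351, 0.0267]
tool_rot: [2.087, 2.345, 0.001]
ft_force: [0.6, -0.6, 0.5]
grip_width: 0.572
grip_force: 0.1
```

Emit:
{"fn": "jog_arm", "kwargs": {"increments": [{"tx": 5,"ty": 0,"tz": 0,"wx": 0,"wy": 0,"wz": 0,"gripper": 0.575},{"tx": 10,"ty": 0,"tz": 0,"wx": 0,"wy": 0,"wz": 0,"gripper": 0.575},{"tx": 15,"ty": 0,"tz": 0,"wx": 0,"wy": 0,"wz": 0,"gripper": 0.575},{"tx": 20,"ty": 0,"tz": 0,"wx": 0,"wy": 0,"wz": 0,"gripper": 0.575},{"tx": 25,"ty": 0,"tz": 0,"wx": 0,"wy": 0,"wz": 0,"gripper": 0.575}]}}

```text
time: 4.83
position: [0.6073, -0.1103, 0.0255]
tool_rot: [2.089, 2.347, -0.0]
ft_force: [-0.1, -0.1, -0.2]
grip_width: 0.575
grip_force: 0.1
```

Emit:
{"fn": "jog_arm", "kwargs": {"increments": [{"tx": 5,"ty": 0,"tz": 0,"wx": 0,"wy": 0,"wz": 0,"gripper": 0.575},{"tx": 10,"ty": 0,"tz": 0,"wx": 0,"wy": 0,"wz": 0,"gripper": 0.575},{"tx": 15,"ty": 0,"tz": 0,"wx": 0,"wy": 0,"wz": 0,"gripper": 0.575},{"tx": 20,"ty": 0,"tz": 0,"wx": 0,"wy": 0,"wz": 0,"gripper": 0.575},{"tx": 25,"ty": 0,"tz": 0,"wx": 0,"wy": 0,"wz": 0,"gripper": 0.575}]}}

```text
time: 5.25
position: [0.6044, -0.0855, 0.0255]
tool_rot: [2.089, 2.347, -0.0]
ft_force: [0.2, 0.5, -0.3]
grip_width: 0.574
grip_force: 0.1
```

```bash
python3 go.py 0 -50 22; python3 - <<'E'
from h import *
im=vision.get_image("wrist"); cv2.imwrite("pics/w2.png",im["color"])
E
```

```text
t 5.25 tcp cradle mm [   4.4 -215.6   25.5] F [ 0.28  0.5  -0.28] grip 0.574
t mm [165.6  -5.5   3.5] w [-0.     0.    -0.006]
```

View pics/w2.png

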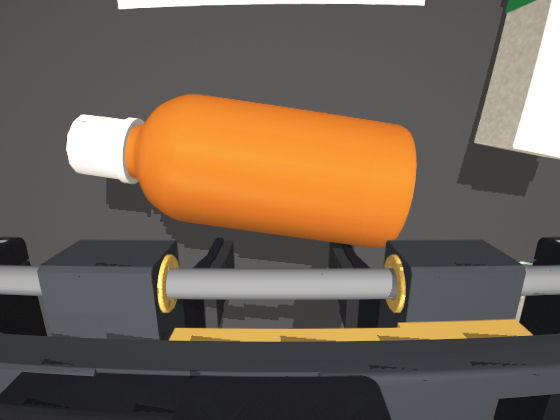

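The wrist view shows the bottle (cap at (70,145), base at (402,187)) rolling ahead of the fingers but still yawed by about 8°. The contact doesn't turn it, so it rolls straight along its own heading. Measuring again.

```bash
python3 - <<'E'
from h import *
im=vision.get_image("wrist"); p=np.load("cr.npy"); c,s=np.cos(p[2]),np.sin(p[2])
P=px2w(im,[[402,187],[280,171],[160,156],[70,145]],.03); print((((P[:,:2]-p[:2])@np.array([[c,-s],[s,c]]))*1e3).round(1))
im=vision.get_image("top");a=im["color"]
hsv=cv2.cvtColor(a,cv2.COLOR_BGR2HSV)
m=((hsv[...,0]<15)&(hsv[...,1]>150)&(hsv[...,2]>70)).astype(np.uint8); m[:,:270]=0;m[:,340:]=0;m[:140]=0;m[205:]=0
ys,xs=np.nonzero(m);P=px2w(im,np.c_[xs,ys],.03)[:,:2];P=(P-p[:2])@np.array([[c,-s],[s,c]]);w,v=np.linalg.eigh(np.cov(P.T));print(len(P),P.mean(0),v[:,1],P.max(0),P.min(0))
E
python3 go.py 85 -240 22
```

```text
[[  63.3 -175.2]
 [   3.8 -167.3]
 [ -53.4 -159.6]
 [ -97.6 -153.6]]
564 [ 0.00432568 -0.16183213] [-0.99635755  0.08527386] [ 0.06818189 -0.13058205] [-0.05751866 -0.18874484]
t 5.4 tcp cradle mm [   4.5 -215.4   25.5] F [-0.05  0.33 -1.28] grip 0.571
t mm [-24.2  80.7   3.5] w [-0.    -0.    -0.005]
```

Emit:
{"fn": "jog_arm", "kwargs": {"increments": [{"tx": -4,"ty": 3,"tz": 0,"wx": 0,"wy": 0,"wz": 0,"gripper": 0.575},{"tx": -6,"ty": 5,"tz": 0,"wx": 0,"wy": 0,"wz": 0,"gripper": 0.575},{"tx": 10,"ty": 5,"tz": 0,"wx": 0,"wy": 0,"wz": 0,"gripper": 0.575},{"tx": 26,"ty": 5,"tz": 0,"wx": 0,"wy": 0,"wz": 0,"gripper": 0.575},{"tx": 26,"ty": 5,"tz": 0,"wx": 0,"wy": 0,"wz": 0,"gripper": 0.575}]}}

```text
time: 5.82
position: [0.6067, -0.0563, 0.0258]
tool_rot: [-2.085, -2.349, -0.003]
ft_force: [0.3, 1.7, 0.4]
grip_width: 0.581
grip_force: 0.0
```

```bash
cat > loc.py <<'E'
from h import *
# bottle pose in the cradle frame from the amber/white silhouette: wrist view, fit of body outline on plane z
p=np.load("cr.npy"); c,s=np.cos(p[2]),np.sin(p[2])
import sys
z=float(sys.argv[1]) if len(sys.argv)>1 else .03
for cam in ["wrist","top"]:
    im=vision.get_image(cam); a=im["color"]
    h=cv2.cvtColor(a,cv2.COLOR_BGR2HSV); m=((h[...,0]<16)&(h[...,0]>4)&(h[...,1]>150)&(h[...,2]>70)).astype(np.uint8)
    if cam=="top": m[:,:215]=0;m[:,340:]=0;m[:140]=0;m[205:]=0
    n,l,st,_=cv2.connectedComponentsWithStats(m); k=1+np.argmax(st[1:,4]); ys,xs=np.nonzero(l==k)
    P=(px2w(im,np.c_[xs,ys],z)[:,:2]-p[:2])@np.array([[c,-s],[s,c]])*1e3
    v=np.linalg.eigh(np.cov(P.T))[1][:,1]; v*=np.sign(v[0]); t=(P-P.mean(0))@v
    print(cam,len(P),"mean",P.mean(0).round(1),"yaw",round(float(np.arctan2(v[1],v[0])),3),"x range",P[:,0].min().round(1),P[:,0].max().round(1),"y",P[:,1].min().round(1),P[:,1].max().round(1))
    if cam=="wrist": cv2.imwrite("pics/wlast.png",a)
E
python3 loc.py; python3 go.py 5 -50 25
```

```text
wrist 33943 mean [   4.  -138.2] yaw -0.029 x range -69.2 70.7 y -171.3 -107.5
top 606 mean [   8.2 -133.9] yaw -0.04 x range -55.1 70.3 y -163.4 -105.4
t 5.9167 tcp cradle mm [   9.8 -190.4   25.6] F [-0.2   0.7   0.19] grip 0.575
t mm [140.4  -5.6   0.5] w [ 0.     0.    -0.006]
```

The tap turned the bottle to -0.03 rad. I'm continuing with a slow roll.

Emit:
{"fn": "jog_arm", "kwargs": {"increments": [{"tx": 5,"ty": -1,"tz": 0,"wx": 0,"wy": 0,"wz": 0,"gripper": 0.575},{"tx": 10,"ty": -2,"tz": 0,"wx": 0,"wy": 0,"wz": 0,"gripper": 0.575},{"tx": 15,"ty": -3,"tz": 0,"wx": 0,"wy": 0,"wz": 0,"gripper": 0.575},{"tx": 20,"ty": -3,"tz": 0,"wx": 0,"wy": 0,"wz": 0,"gripper": 0.575},{"tx": 25,"ty": -3,"tz": 0,"wx": 0,"wy": 0,"wz": 0,"gripper": 0.575}]}}

```text
time: 6.33
position: [0.6004, -0.0347, 0.0255]
tool_rot: [2.089, 2.346, -0.0]
ft_force: [0.4, -0.2, -0.5]
grip_width: 0.572
grip_force: 0.0
```

Emit:
{"fn": "jog_arm", "kwargs": {"increments": [{"tx": 5,"ty": 0,"tz": 0,"wx": 0,"wy": 0,"wz": 0,"gripper": 0.575},{"tx": 10,"ty": 0,"tz": 0,"wx": 0,"wy": 0,"wz": 0,"gripper": 0.575},{"tx": 15,"ty": 0,"tz": 0,"wx": 0,"wy": 0,"wz": 0,"gripper": 0.575},{"tx": 20,"ty": 0,"tz": 0,"wx": 0,"wy": 0,"wz": 0,"gripper": 0.575},{"tx": 25,"ty": 0,"tz": 0,"wx": 0,"wy": 0,"wz": 0,"gripper": 0.575}]}}

```text
time: 6.75
position: [0.5977, -0.0097, 0.0255]
tool_rot: [2.089, 2.347, -0.0]
ft_force: [-0.5, 0.7, 0.2]
grip_width: 0.572
grip_force: 0.0
```

Emit:
{"fn": "jog_arm", "kwargs": {"increments": [{"tx": 5,"ty": 0,"tz": 0,"wx": 0,"wy": 0,"wz": 0,"gripper": 0.575},{"tx": 10,"ty": 0,"tz": 0,"wx": 0,"wy": 0,"wz": 0,"gripper": 0.575},{"tx": 15,"ty": 0,"tz": 0,"wx": 0,"wy": 0,"wz": 0,"gripper": 0.575},{"tx": 20,"ty": 0,"tz": 0,"wx": 0,"wy": 0,"wz": 0,"gripper": 0.575},{"tx": 25,"ty": 0,"tz": 0,"wx": 0,"wy": 0,"wz": 0,"gripper": 0.575}]}}

```text
time: 7.17
position: [0.5952, 0.0139, 0.0259]
tool_rot: [2.089, 2.344, -0.001]
ft_force: [0.3, -3.3, 2.2]
grip_width: 0.579
grip_force: 1.5
```

```bash
python3 loc.py .033; python3 go.py 5 -50 25
```

```text
wrist 33722 mean [  5.9 -74.3] yaw -0.004 x range -66.7 72.9 y -106.3 -44.5
top 357 mean [ 10.1 -65.6] yaw -0.021 x range -50.8 70.3 y -83.6 -48.5
t 7.2667 tcp cradle mm [   7.  -113.3   25.6] F [-0.48  0.22  0.19] grip 0.572
t mm [63.3 -2.4  0.7] w [ 0.    -0.001 -0.005]
```

View pics/wlast.png

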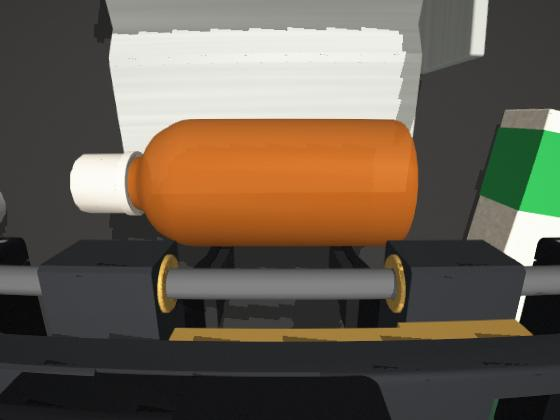

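The wrist view shows the bottle lying square across the ramp, both fingers touching, base at (415,180) short of the stop at (455,40).

Emit:
{"fn": "jog_arm", "kwargs": {"increments": [{"tx": 5,"ty": 0,"tz": 0,"wx": 0,"wy": 0,"wz": 0,"gripper": 0.575},{"tx": 10,"ty": 0,"tz": 0,"wx": 0,"wy": 0,"wz": 0,"gripper": 0.575},{"tx": 15,"ty": 0,"tz": 0,"wx": 0,"wy": 0,"wz": 0,"gripper": 0.575},{"tx": 20,"ty": 0,"tz": 0,"wx": 0,"wy": 0,"wz": 0,"gripper": 0.575},{"tx": 25,"ty": 0,"tz": 0,"wx": 0,"wy": 0,"wz": 0,"gripper": 0.575}]}}

```text
time: 7.68
position: [0.5918, 0.0401, 0.0255]
tool_rot: [-2.089, -2.347, 0.0]
ft_force: [0.5, -2.6, 1.8]
grip_width: 0.574
grip_force: 1.3
```

Emit:
{"fn": "jog_arm", "kwargs": {"increments": [{"tx": 4,"ty": 0,"tz": -1,"wx": 0,"wy": 0,"wz": 0,"gripper": 0.575},{"tx": 8,"ty": 0,"tz": -2,"wx": 0,"wy": 0,"wz": 0,"gripper": 0.575},{"tx": 12,"ty": 0,"tz": -2,"wx": 0,"wy": 0,"wz": 0,"gripper": 0.575},{"tx": 16,"ty": 0,"tz": -2,"wx": 0,"wy": 0,"wz": 0,"gripper": 0.575},{"tx": 20,"ty": 0,"tz": -2,"wx": 0,"wy": 0,"wz": 0,"gripper": 0.575}]}}

```text
time: 8.1
position: [0.5896, 0.0595, 0.0276]
tool_rot: [2.089, 2.346, -0.0]
ft_force: [0.4, -2.8, 2.2]
grip_width: 0.58
grip_force: 1.4
```

Emit:
{"fn": "jog_arm", "kwargs": {"increments": [{"tx": 3,"ty": 0,"tz": 0,"wx": 0,"wy": 0,"wz": 0,"gripper": 0.575},{"tx": 6,"ty": 0,"tz": 0,"wx": 0,"wy": 0,"wz": 0,"gripper": 0.575},{"tx": 9,"ty": 0,"tz": 0,"wx": 0,"wy": 0,"wz": 0,"gripper": 0.575},{"tx": 12,"ty": 0,"tz": 0,"wx": 0,"wy": 0,"wz": 0,"gripper": 0.575},{"tx": 15,"ty": 0,"tz": 0,"wx": 0,"wy": 0,"wz": 0,"gripper": 0.575}]}}

```text
time: 8.52
position: [0.5874, 0.0755, 0.0272]
tool_rot: [-2.088, -2.346, -0.001]
ft_force: [-1.0, 0.5, 0.6]
grip_width: 0.573
grip_force: 0.0
```

```bash
python3 loc.py .036; python3 go.py 5 -46 28
```

```text
wrist 36215 mean [  6.3 -12.5] yaw -0.0 x range -68.8 75.8 y -45.5 17.9
top 327 mean [ 9.6 -0.5] yaw 0.013 x range -50.4 70.0 y -15.5 14.8
t 8.6167 tcp cradle mm [  7.1 -53.1  27.3] F [-0.4  -0.16 -0.08] grip 0.574
t mm [ 7.1 -2.1 -0.7] w [-0.    -0.002 -0.005]
```

View pics/wlast.png

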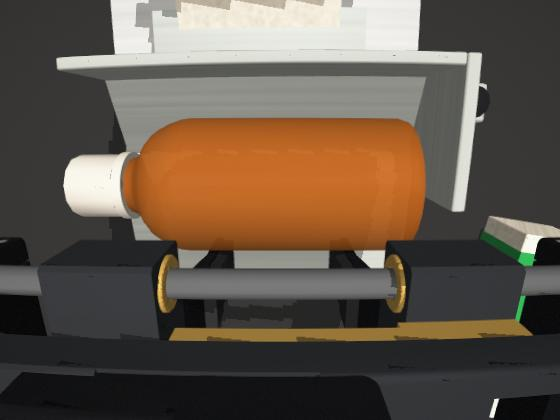

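The bottle is at or just past the lip, centred at about (280,185), with the stop at (465,130). I'll let it settle and re-measure.

Emit:
{"fn": "jog_arm", "kwargs": {"increments": [{"tx": 0,"ty": 0,"tz": 0,"wx": 0,"wy": 0,"wz": 0,"gripper": 0.575},{"tx": 0,"ty": 0,"tz": 0,"wx": 0,"wy": 0,"wz": 0,"gripper": 0.575},{"tx": 0,"ty": 0,"tz": 0,"wx": 0,"wy": 0,"wz": 0,"gripper": 0.575},{"tx": 0,"ty": 0,"tz": 0,"wx": 0,"wy": 0,"wz": 0,"gripper": 0.575},{"tx": 0,"ty": 0,"tz": 0,"wx": 0,"wy": 0,"wz": 0,"gripper": 0.575}]}}

```text
time: 9.03
position: [0.5879, 0.074, 0.0275]
tool_rot: [-2.089, -2.346, 0.0]
ft_force: [-0.4, 0.2, -0.2]
grip_width: 0.576
grip_force: 0.0
```

```bash
python3 loc.py .0346; python3 go.py 5 -46 28
```

```text
wrist 36673 mean [7.1 4.5] yaw 0.004 x range -66.5 74.4 y -27.0 34.0
top 495 mean [9.7 5.4] yaw 0.002 x range -50.8 70.8 y -17.4 28.4
t 9.1333 tcp cradle mm [  7.5 -55.2  27.5] F [-0.21  0.83 -0.29] grip 0.575
t mm [ 9.2 -2.5 -0.5] w [ 0.     0.    -0.007]
```

The bottle is in the V, parallel. Now I back off, rise, and go round to the cap end.

Emit:
{"fn": "jog_arm", "kwargs": {"increments": [{"tx": -10,"ty": 0,"tz": 0,"wx": 0,"wy": 0,"wz": 0,"gripper": 0.575},{"tx": -20,"ty": 0,"tz": -10,"wx": 0,"wy": 0,"wz": 0,"gripper": 0.575},{"tx": -20,"ty": 0,"tz": -30,"wx": 0,"wy": 0,"wz": 0,"gripper": 0.575},{"tx": -20,"ty": -30,"tz": -60,"wx": 0,"wy": 0,"wz": 0,"gripper": 0},{"tx": -20,"ty": -60,"tz": -60,"wx": 0,"wy": 0,"wz": 0,"gripper": 0}]}}

```text
time: 9.55
position: [0.5346, 0.047, 0.0924]
tool_rot: [2.087, 2.341, 0.01]
ft_force: [0.2, 0.5, 1.4]
grip_width: 0.496
grip_force: 0.0
```

Emit:
{"fn": "jog_arm", "kwargs": {"increments": [{"tx": 0,"ty": -30,"tz": 0,"wx": 0,"wy": 0,"wz": 0,"gripper": 0},{"tx": 10,"ty": -55,"tz": 0,"wx": 0,"wy": 0,"wz": 0,"gripper": 0},{"tx": 30,"ty": -67,"tz": 0,"wx": 0,"wy": 0,"wz": 0,"gripper": 0},{"tx": 55,"ty": -67,"tz": 0,"wx": 0,"wy": 0,"wz": 0,"gripper": 0},{"tx": 74,"ty": -67,"tz": 0,"wx": 0,"wy": 0,"wz": 0,"gripper": 0}]}}

```text
time: 9.97
position: [0.4552, 0.1127, 0.0886]
tool_rot: [2.089, 2.343, -0.0]
ft_force: [0.8, 1.2, -0.2]
grip_width: 0.124
grip_force: 0.0
```

```bash
python3 loc.py .0346;  python3 go.py -115 0 27
```

```text
wrist 13828 mean [12.1  5.7] yaw -0.071 x range -57.9 83.7 y -28.7 34.1
top 58 mean [60.8  9.6] yaw -1.188 x range 48.8 70.8 y -11.4 25.9
t 10.0667 tcp cradle mm [-118.9    1.9   88.8] F [ 0.09 -0.1   0.96] grip 0.056
t mm [-1.9  3.8 61.8] w [ 0.002 -0.    -0.003]
```

View pics/wlast.png

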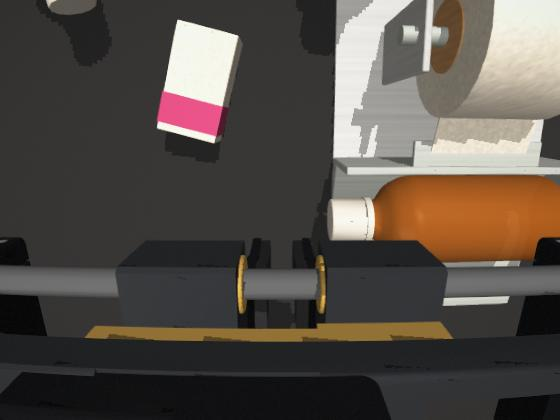

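The wrist view shows the bottle in the V with the cap end at (328,221), and the closing fingers to its left at (283,285). Checking that pixel against the finger.

```bash
python3 - <<'E'
from h import *
im=vision.get_image("wrist"); p=np.load("cr.npy"); c,s=np.cos(p[2]),np.sin(p[2])
P=px2w(im,[[330,219],[330,200],[330,241]],.0346); print((((P[:,:2]-p[:2])@np.array([[c,-s],[s,c]]))*1e3).round(1))
E
python3 go.py -118 3 27
```

```text
[[-85.9   6.9]
 [-86.3  20.2]
 [-85.3  -9. ]]
t 10.1167 tcp cradle mm [-118.8   -0.    88.5] F [ 0.34  0.46 -0.01] grip 0.033
t mm [ 3.1  0.7 61.5] w [ 0.001  0.001 -0.004]
```

Emit:
{"fn": "jog_arm", "kwargs": {"increments": [{"tx": 4,"ty": 0,"tz": 15,"wx": 0,"wy": 0,"wz": 0,"gripper": 0},{"tx": 4,"ty": 0,"tz": 30,"wx": 0,"wy": 0,"wz": 0,"gripper": 0},{"tx": 4,"ty": 0,"tz": 45,"wx": 0,"wy": 0,"wz": 0,"gripper": 0},{"tx": 4,"ty": 0,"tz": 55,"wx": 0,"wy": 0,"wz": 0,"gripper": 0},{"tx": 4,"ty": 0,"tz": 60,"wx": 0,"wy": 0,"wz": 0,"gripper": 0}]}}

```text
time: 10.53
position: [0.4546, 0.1154, 0.0263]
tool_rot: [-2.09, -2.344, 0.003]
ft_force: [-0.0, -0.3, 0.7]
grip_width: 0.006
grip_force: 0.0
```

Emit:
{"fn": "jog_arm", "kwargs": {"increments": [{"tx": 0,"ty": 3,"tz": 0,"wx": 0,"wy": 0,"wz": 0,"gripper": 0},{"tx": 0,"ty": 6,"tz": 0,"wx": 0,"wy": 0,"wz": 0,"gripper": 0},{"tx": 0,"ty": 9,"tz": 0,"wx": 0,"wy": 0,"wz": 0,"gripper": 0},{"tx": 0,"ty": 12,"tz": 0,"wx": 0,"wy": 0,"wz": 0,"gripper": 0},{"tx": 0,"ty": 15,"tz": 0,"wx": 0,"wy": 0,"wz": 0,"gripper": 0}]}}

```text
time: 10.95
position: [0.4709, 0.1189, 0.0282]
tool_rot: [2.088, 2.346, 0.001]
ft_force: [0.5, -0.2, 0.5]
grip_width: 0.007
grip_force: 0.0
```

Emit:
{"fn": "jog_arm", "kwargs": {"increments": [{"tx": 0,"ty": 2,"tz": 0,"wx": 0,"wy": 0,"wz": 0,"gripper": 0},{"tx": 0,"ty": 4,"tz": 0,"wx": 0,"wy": 0,"wz": 0,"gripper": 0},{"tx": 0,"ty": 6,"tz": 0,"wx": 0,"wy": 0,"wz": 0,"gripper": 0},{"tx": 0,"ty": 8,"tz": 0,"wx": 0,"wy": 0,"wz": 0,"gripper": 0},{"tx": 0,"ty": 10,"tz": 0,"wx": 0,"wy": 0,"wz": 0,"gripper": 0}]}}

```text
time: 11.37
position: [0.479, 0.1199, 0.0273]
tool_rot: [-2.088, -2.346, 0.003]
ft_force: [-3.8, -0.2, 3.9]
grip_width: 0.004
grip_force: 2.4
```

```bash
python3 go.py -85 4 27
```

```text
t 11.3667 tcp cradle mm [-95.    3.5  27.3] F [-3.76  0.28  3.9 ] grip 0.004
t mm [ 0.6 10.   0.3] w [-0.002  0.    -0.006]
```

Emit:
{"fn": "jog_arm", "kwargs": {"increments": [{"tx": 0,"ty": 1,"tz": 0,"wx": 0,"wy": 0,"wz": 0,"gripper": 0},{"tx": 0,"ty": 2,"tz": 0,"wx": 0,"wy": 0,"wz": 0,"gripper": 0},{"tx": 0,"ty": 3,"tz": 0,"wx": 0,"wy": 0,"wz": 0,"gripper": 0},{"tx": 0,"ty": 4,"tz": 0,"wx": 0,"wy": 0,"wz": 0,"gripper": 0},{"tx": 0,"ty": 5,"tz": 0,"wx": 0,"wy": 0,"wz": 0,"gripper": 0}]}}

```text
time: 11.78
position: [0.4847, 0.1206, 0.0274]
tool_rot: [-2.089, -2.346, 0.0]
ft_force: [-3.3, 0.5, 2.1]
grip_width: 0.006
grip_force: 1.7
```

```bash
python3 go.py -85 4 27; python3 loc.py .0346
```

```text
t 11.7833 tcp cradle mm [-89.2   3.5  27.4] F [-3.21  0.93  2.09] grip 0.006
t mm [0.5 4.2 0.4] w [-0.     0.    -0.006]
wrist 9301 mean [ 4.7 18.2] yaw -0.039 x range -52.4 56.2 y 0.4 32.0
top 12 mean [71.7 17.9] yaw -1.184 x range 66.2 75.5 y 10.5 24.3
```

View pics/wlast.png

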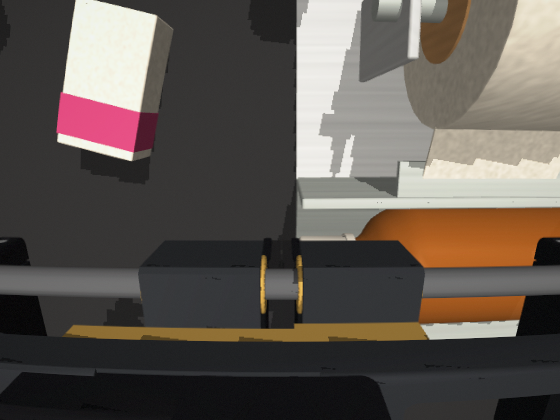

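The cap at (325,240) is behind the finger and the bottle is sliding at about 3 N. I'll go on in fine steps until the force rises at the stop.

Emit:
{"fn": "jog_arm", "kwargs": {"increments": [{"tx": 0,"ty": 0.7,"tz": 0,"wx": 0,"wy": 0,"wz": 0,"gripper": 0},{"tx": 0,"ty": 1.4,"tz": 0,"wx": 0,"wy": 0,"wz": 0,"gripper": 0},{"tx": 0,"ty": 2,"tz": 0,"wx": 0,"wy": 0,"wz": 0,"gripper": 0},{"tx": 0,"ty": 2.5,"tz": 0,"wx": 0,"wy": 0,"wz": 0,"gripper": 0},{"tx": 0,"ty": 3,"tz": 0,"wx": 0,"wy": 0,"wz": 0,"gripper": 0}]}}

```text
time: 12.3
position: [0.4879, 0.1209, 0.0275]
tool_rot: [2.089, 2.346, 0.0]
ft_force: [-3.3, -0.6, 1.0]
grip_width: 0.007
grip_force: 1.4
```

```bash
python3 go.py -85 4 27
```

```text
t 12.3 tcp cradle mm [-86.1   3.5  27.5] F [-3.32 -0.24  0.96] grip 0.007
t mm [0.5 1.1 0.5] w [ 0.    -0.    -0.007]
```

Emit:
{"fn": "jog_arm", "kwargs": {"increments": [{"tx": 0,"ty": 0.4,"tz": 0,"wx": 0,"wy": 0,"wz": 0,"gripper": 0},{"tx": 0,"ty": 0.8,"tz": 0,"wx": 0,"wy": 0,"wz": 0,"gripper": 0},{"tx": 0,"ty": 1.2,"tz": 0,"wx": 0,"wy": 0,"wz": 0,"gripper": 0},{"tx": 0,"ty": 1.6,"tz": 0,"wx": 0,"wy": 0,"wz": 0,"gripper": 0},{"tx": 0,"ty": 2,"tz": 0,"wx": 0,"wy": 0,"wz": 0,"gripper": 0}]}}

```text
time: 12.72
position: [0.4898, 0.1211, 0.0275]
tool_rot: [2.089, 2.346, -0.0]
ft_force: [-3.6, 0.1, 0.5]
grip_width: 0.006
grip_force: 1.3
```

Emit:
{"fn": "jog_arm", "kwargs": {"increments": [{"tx": 0,"ty": 0.3,"tz": 0,"wx": 0,"wy": 0,"wz": 0,"gripper": 0},{"tx": 0,"ty": 0.6,"tz": 0,"wx": 0,"wy": 0,"wz": 0,"gripper": 0},{"tx": 0,"ty": 0.9,"tz": 0,"wx": 0,"wy": 0,"wz": 0,"gripper": 0},{"tx": 0,"ty": 1.2,"tz": 0,"wx": 0,"wy": 0,"wz": 0,"gripper": 0},{"tx": 0,"ty": 1.5,"tz": 0,"wx": 0,"wy": 0,"wz": 0,"gripper": 0}]}}

```text
time: 13.13
position: [0.4912, 0.1213, 0.0275]
tool_rot: [-2.089, -2.347, 0.0]
ft_force: [-2.5, 0.3, 1.0]
grip_width: 0.003
grip_force: 1.2
```

```bash
python3 go.py -85 4 27
```

```text
t 13.1333 tcp cradle mm [-82.7   3.5  27.5] F [-2.46  0.63  0.97] grip 0.003
t mm [ 0.5 -2.3  0.5] w [-0.     0.    -0.006]
```

Emit:
{"fn": "jog_arm", "kwargs": {"increments": [{"tx": 0,"ty": 0.4,"tz": 0,"wx": 0,"wy": 0,"wz": 0,"gripper": 0},{"tx": 0,"ty": 0.8,"tz": 0,"wx": 0,"wy": 0,"wz": 0,"gripper": 0},{"tx": 0,"ty": 1.2,"tz": 0,"wx": 0,"wy": 0,"wz": 0,"gripper": 0},{"tx": 0,"ty": 1.6,"tz": 0,"wx": 0,"wy": 0,"wz": 0,"gripper": 0},{"tx": 0,"ty": 2,"tz": 0,"wx": 0,"wy": 0,"wz": 0,"gripper": 0}]}}

```text
time: 13.55
position: [0.4933, 0.1215, 0.0275]
tool_rot: [2.089, 2.346, -0.0]
ft_force: [-1.6, 0.2, -0.1]
grip_width: 0.005
grip_force: 1.2
```

```bash
python3 go.py
```

```text
t 13.55 tcp cradle mm [-80.6   3.4  27.5] F [-1.59  0.38 -0.11] grip 0.005
```

Emit:
{"fn": "jog_arm", "kwargs": {"increments": [{"tx": 0,"ty": 0.4,"tz": 0,"wx": 0,"wy": 0,"wz": 0,"gripper": 0},{"tx": 0,"ty": 0.8,"tz": 0,"wx": 0,"wy": 0,"wz": 0,"gripper": 0},{"tx": 0,"ty": 1.2,"tz": 0,"wx": 0,"wy": 0,"wz": 0,"gripper": 0},{"tx": 0,"ty": 1.6,"tz": 0,"wx": 0,"wy": 0,"wz": 0,"gripper": 0},{"tx": 0,"ty": 2,"tz": 0,"wx": 0,"wy": 0,"wz": 0,"gripper": 0}]}}

```text
time: 13.97
position: [0.4944, 0.1217, 0.0274]
tool_rot: [-2.088, -2.346, 0.003]
ft_force: [-6.5, -0.6, 3.5]
grip_width: 0.002
grip_force: 3.2
```

```bash
python3 go.py; python3 - <<'E'
from h import *
im=vision.get_image("side"); cv2.imwrite("pics/s2.png",cv2.resize(im["color"][190:310,170:320],None,fx=5,fy=5,interpolation=cv2.INTER_CUBIC))
E
```

```text
t 13.9667 tcp cradle mm [-79.5   3.4  27.4] F [-6.48  0.24  3.47] grip 0.002
```

View pics/s2.png

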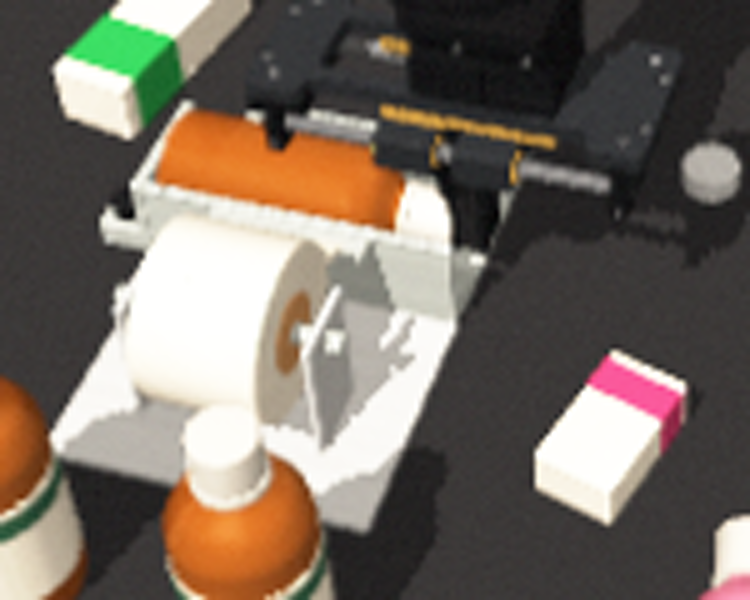

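The side crop shows the bottle in the V with its base against the stop plate near (165,170), and the fingers at the cap (470,200). The force has begun to rise, so one more short push should confirm it's home.

Emit:
{"fn": "jog_arm", "kwargs": {"increments": [{"tx": 0,"ty": 0.3,"tz": 0,"wx": 0,"wy": 0,"wz": 0,"gripper": 0},{"tx": 0,"ty": 0.6,"tz": 0,"wx": 0,"wy": 0,"wz": 0,"gripper": 0},{"tx": 0,"ty": 0.9,"tz": 0,"wx": 0,"wy": 0,"wz": 0,"gripper": 0},{"tx": 0,"ty": 1.2,"tz": 0,"wx": 0,"wy": 0,"wz": 0,"gripper": 0},{"tx": 0,"ty": 1.2,"tz": 0,"wx": 0,"wy": 0,"wz": 0,"gripper": 0}]}}

```text
time: 14.43
position: [0.4943, 0.1217, 0.0273]
tool_rot: [-2.087, -2.345, 0.006]
ft_force: [-9.4, -1.0, 6.2]
grip_width: 0.002
grip_force: 4.6
```

```bash
python3 go.py
```

```text
t 14.4333 tcp cradle mm [-79.6   3.4  27.3] F [-9.48  0.21  6.21] grip 0.002
```

The TCP is stalled and the force is climbing, so the base is against the stop. Backing off along the V, then up.

Emit:
{"fn": "jog_arm", "kwargs": {"increments": [{"tx": 0,"ty": -2,"tz": 0,"wx": 0,"wy": 0,"wz": 0,"gripper": 0},{"tx": 0,"ty": -6,"tz": 0,"wx": 0,"wy": 0,"wz": 0,"gripper": 0},{"tx": 0,"ty": -14,"tz": 0,"wx": 0,"wy": 0,"wz": 0,"gripper": 0},{"tx": 0,"ty": -24,"tz": 0,"wx": 0,"wy": 0,"wz": 0,"gripper": 0},{"tx": 0,"ty": -34,"tz": 0,"wx": 0,"wy": 0,"wz": 0,"gripper": 0}]}}

```text
time: 14.85
position: [0.462, 0.1179, 0.0276]
tool_rot: [2.089, 2.346, 0.001]
ft_force: [0.3, -0.5, 1.5]
grip_width: 0.003
grip_force: 0.0
```

Emit:
{"fn": "jog_arm", "kwargs": {"increments": [{"tx": 0,"ty": 0,"tz": -30,"wx": 0,"wy": 0,"wz": 0,"gripper": 0},{"tx": 0,"ty": 0,"tz": -60,"wx": 0,"wy": 0,"wz": 0,"gripper": 0},{"tx": -20,"ty": 0,"tz": -90,"wx": 0,"wy": 0,"wz": 0,"gripper": 0},{"tx": -50,"ty": 0,"tz": -120,"wx": 0,"wy": 0,"wz": 0,"gripper": 0},{"tx": -80,"ty": 0,"tz": -140,"wx": 0,"wy": 0,"wz": 0,"gripper": 0}]}}

```text
time: 15.27
position: [0.4722, 0.0389, 0.1704]
tool_rot: [2.082, 2.347, 0.003]
ft_force: [1.5, 0.1, -0.2]
grip_width: 0.004
grip_force: 0.0
```

Emit:
{"fn": "jog_arm", "kwargs": {"increments": [{"tx": -30,"ty": 0,"tz": 0,"wx": 0,"wy": 0,"wz": 0,"gripper": 0},{"tx": -60,"ty": 0,"tz": 0,"wx": 0,"wy": 0,"wz": 0,"gripper": 0},{"tx": -90,"ty": 0,"tz": 0,"wx": 0,"wy": 0,"wz": 0,"gripper": 0},{"tx": -120,"ty": 0,"tz": 0,"wx": 0,"wy": 0,"wz": 0,"gripper": 0},{"tx": -120,"ty": 0,"tz": 0,"wx": 0,"wy": 0,"wz": 0,"gripper": 0}]}}

```text
time: 15.68
position: [0.4851, -0.0878, 0.1674]
tool_rot: [2.098, 2.335, -0.003]
ft_force: [-0.7, -1.4, -1.2]
grip_width: 0.011
grip_force: 0.0
```

```bash
python3 loc.py .0346; python3 go.py; python3 - <<'E'
from h import *
im=vision.get_image("top"); a=cv2.resize(im["color"][130:220,185:300],None,fx=5,fy=5,interpolation=cv2.INTER_CUBIC)
im=vision.get_image("side"); b=cv2.resize(im["color"][195:285,180:225+10],None,fx=5,fy=5,interpolation=cv2.INTER_CUBIC)
cv2.imwrite("pics/fin.png",cv2.resize(np.hstack([a,b]),None,fx=.93,fy=.93))
E
```

```text
t 15.7333 tcp cradle mm [-114.  -199.8  167.3] F [ 0.52  0.79 -0.08] grip 0.007Traceback (most recent call last):
  File "loc.py", line 10, in <module>
    n,l,st,_=cv2.connectedComponentsWithStats(m); k=1+np.argmax(st[1:,4]); ys,xs=np.nonzero(l==k)
                                                      ~~~~~~~~~^^^^^^^^^^
    return _wrapfunc(a, 'argmax', axis=axis, out=out, **kwds)
    return bound(*args, **kwds)
ValueError: attempt to get argmax of an empty sequence
```

View pics/fin.png

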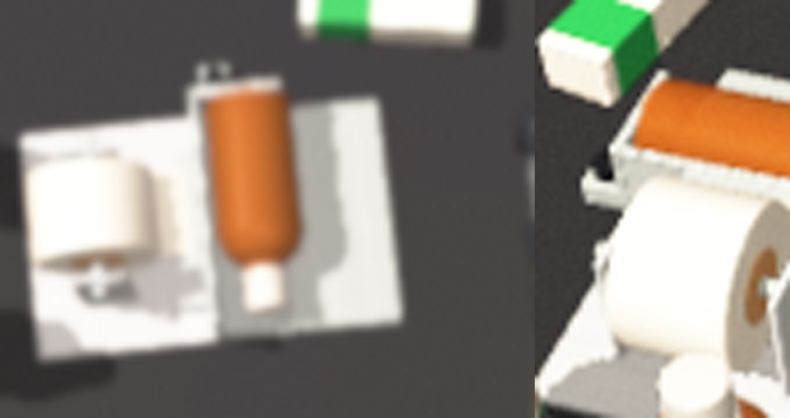

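The last picture shows the bottle in the V, base flush against the stop plate at (245,90), cap at (262,290), hand well clear and the carton unmoved. Handing in.

```bash
python3 -c "
from bench import ctrl
print(ctrl.close_job())"
```

```text
the job is handed in; nothing more can be done
None
```

I rolled the amber bottle up the ramp into the V, pushed its base home against the end stop, moved the hand clear, and handed the job in at about 16 s; the hand-in gave no verdict.

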